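Open the stone safe by its blank click dial

TASK

Open the little stone safe. Gently turn its blank round dial anticlockwise until you feel the rubber-buffered end stop, then clockwise exactly three clicks, counted by feel, and slide the shutter fully open, away from the dial. Do not try the shutter at any other setting, do not strain the dial against the stop, and leave the loose things round the safe alone.

Things in the scene. Friction and masses are not known exactly. Their poses are not given: they have to be found in the camera images.
- case: The stone safe: a grey steel box, 110 mm (its x) by 240 mm (its y) by 50 mm high, fixed to the bench. Origin: centre of its underside; x, y along its sides, z up. The dial stands on its top at y = +65 mm, the shutter at y = -33 mm when shut.
- dial_top (a point): Point on the dial's upright axis at its top face, 82 mm above the bench (axes those of the case; they do not turn with the dial). The dial is a blank ribbed black knob: grip diameter 41 mm from 11 to 32 mm above the safe's top, below that a 45 mm skirt over a flat 60 mm steel ring. Grip it at any angle. Nothing shows its setting; it starts an unknown number of clicks clockwise of the end stop.
- dial_foot (a point): Point on the dial's axis level with the safe's top (50 mm up; case axes). Clicks: turned clockwise, the dial resists (peak about 0.2 to 0.4 N m), past the crest pulls forward with a like torque, and settles in the next notch, where it centres itself when let go. Notches are hand-filed, 15 to 23 degrees apart, uneven. After the third crest from the stop, and only there, the shutter is free.
- shutter_knob (a point): Point on the top centre of the shutter's pull knob, 80 mm above the bench; moves with the shutter (axes those of the case). The knob is steel, 20 mm diameter from 15 to 30 mm above the safe's top, with a 12 mm neck below, on a flat aluminium plate 68 x 58 mm, 4 mm thick, that slides on the safe's top between two rails 9 mm high.
- shutter (a joint): Slide of the shutter, m: 0 shut, 0.048 fully open; it opens along the case's -y, away from the dial. It slides with about 2.5 N of friction and stays where it is left. At a wrong dial setting it has only 1.5 mm of play before its stud meets the lock ring.
- stud: Stud of the shutter, inside the case and not seen; origin at its centre, 78.5 mm along the case's y from the shutter knob. It touches nothing at the right setting; at a wrong one the lock ring blocks it.
- stop_pin: End-stop pin, hidden in the case 36 mm from the dial's axis (origin on the axis, 12 mm above the bench). Soon after the lowest notch, turning anticlockwise, the dial meets it through a rubber buffer: torque then rises by about 5 N m a radian and does not fall off again. 25 N on it, 0.9 N m at the dial, is the most it should bear.
- loupe: Black eye loupe, 30 mm wide, 26 mm high, loose on the bench beside the safe. Origin: centre of its underside.
- beeswax: Lump of beeswax, 43 mm wide, 26 mm high, loose on the bench. Origin: centre of its underside.
- rubber_plug: Small black rubber plug, 12 x 46 x 9 mm, loose on the bench. Origin: centre of its underside.

How it is judged (in metres and radians):
On the way:
1. the dial has been turned against its anticlockwise end stop (over 3 N on the stop pin) (contact force between stop_pin and anything else above 3 N), for 0.04 s.
At the end, for the whole second after the job is handed in: the shutter is open by at least 43 of its 48 mm and at rest (value of joint shutter above 0.043 m and velocity of joint shutter below 0.005 m/s); the robot touches nothing.
It fails at once if the shutter is tried at a wrong setting (over 2 N between its stud and the lock ring) (contact force between stud and anything else above 2 N).
It fails at once if the dial is strained against its end stop (over 25 N on the pin, 0.9 N m) (contact force between stop_pin and anything else above 25 N).
It fails at once if a loose thing beside the safe is moved by more than 15 mm (distance of any of loupe, beeswax, rubber_plug from where it was at the start of the episode above 0.015 m).
It also fails if it takes over 72 s, if anything falls off the work surface, if the arm or the gripper's body presses on something with over 40 N, if the wrist force passes 120 N, or if a joint passes its speed limit or range.

ROBOT

A 6-joint arm with a two-finger parallel gripper is mounted at the origin on a cart in front of the work surface, level with it; the furniture and walls round the work are solid. World frame = base frame: x ahead of the robot, y to its left, z up, the work surface at z = 0. Lengths are in m, angles in degrees, forces in N, time in s.
With the tool pointing down it reaches from about 0.375 to 0.75 m from the base axis. Payload 9 kg.
Tool frame: the origin (TCP) lies where the fingers leave the gripper's body, on its centre line; the fingertips stand 73 mm ahead of it and the grasp point (between the pads) lies 54 mm ahead of it (robot.tip_reach is the distance from the TCP to the fingertips, in m); z points along the fingers, y is the line along which they close (so a half turn about z gives the same grasp; the last joint's range is limited). The gripper opens to 85 mm and grips with 20 to 120 N. Pads are 22 mm wide; open, the fingers measure 114 mm over their backs; the gripper's body (76 mm by 85 mm) begins 54 mm behind the grasp point. The pads swing forward as they close: fully open they stand 13 mm farther back than shut.
Start: joints at [-87.531, 5.964, 5.575, 89.605, 0, 77.527], TCP at [0.155, -0.58, 0.304] pointing down, gripper open.
Joint ranges: [-171.21, 171.21], [-48.23, 106.86], [-62.78, 66.21], [-105.2, 120.99], [-86.42, 89.51], [-180, 180]. Speed limits (degrees/s): [127.2, 127.2, 147.25, 180, 180, 180].

INTERFACE

Orientations are given as [roll, pitch, yaw] about the fixed x, y, z axes, in that order (R = Rz(yaw) Ry(pitch) Rx(roll)).
In Python, from plant import robot gives the robot as it stands. Calls block until the motion is done:
- robot.move_pose(position, orientation): joint-space move of the TCP to a pose.
- robot.line_to(position, vel=0.15, rotation=None, guard=None): straight line of the TCP; rotation=None keeps the orientation; vel is the mean speed in m/s. With guard (N) it stops when the force on the tool has changed by that much, and returns True; else False.
- robot.goto_joints(angles): joint-space move.
- robot.set_gripper(opening): finger opening in m; the grip force is fixed at half the most; returns when the fingers have stopped.
- robot.pause(seconds).
- robot.ik(position, orientation): joint angles nearest the present ones, or None.
- robot.observe(): the state.
- robot.grab_frame(name): name is "scene" or "top" or "wrist"; returns the picture (400x640x3 uint8, blue, green, red); there is no depth.
- robot.get_calibration(name): a dict with "vertical_fov" (degrees; the focal length in pixels is half the picture's height over the tangent of half this angle, whatever the lens; pixels are square), "cx", "cy" (the principal point, pixels), "k1" (the pictures are not rectified: a ray, as slopes to the right and down, at radius r is drawn at 1 + k1 r^2 times it, then the intrinsics apply), "rvec" (rotation vector, rad) and "tvec" (3), from world to camera coordinates, as OpenCV has them. Camera axes: x right, y down, z forward; pixel columns grow to the right and rows downward; lengths in m; the calibration is good to about 2 mm. A picture is of the moment at which its call begins: read the wrist's pose just before it. get_calibration takes no time and is no camera call; for the wrist camera it gives the pose at the moment of the call.
A pose or a line that the arm cannot do raises robot.IKError and nothing moves.
- robot.job_done(): hands the job in; it is judged then, once.
The state is a dict: "time": time; "q": joint angles; "qvel": joint speeds; "joint_torque": joint torques, N m; "tool_pos": TCP position; "tcp_rot": TCP orientation; "ft_force": force on the tool from outside, world axes, zero at the start; "torque": the same for the moment, N m; "gripper_width": finger opening in m; "gripper_force": force on a finger pad.
Only numpy, scipy, OpenCV 4.12 (cv2) and the standard library are available. Lean on these libraries where they do the work, as an engineer would, in place of code of your own. Each camera call takes 0.05 s, during which the arm holds its last target. There are 200 camera calls.

## Working session

There is one attempt and no reset: what is moved stays moved. The work goes in short steps, each a Python script; the robot and the scene stay as the last script left them, time stands still between calls to the robot, and variables do not carry over. Pictures are saved under pics/ and viewed, at most 10 in all, crops included, and the job is handed in when it is done.

```bash
ls; mkdir -p pics
python3 - <<'E'
from plant import robot
import cv2
for n in ("scene","top"):
    cv2.imwrite(f"pics/{n}0.png",robot.grab_frame(n)); print(n,robot.get_calibration(n))
o=robot.observe(); print(o)
E
```

```text
pics
scene {'vertical_fov': 55.27751856305608, 'cx': 315.6357245024335, 'cy': 202.41486876985704, 'k1': -0.01844003483397951, 'rvec': array([ 2.62134891,  0.46367314, -0.10746984]), 'tvec': array([-0.4957904 , -0.09317071,  0.96378932])}
top {'vertical_fov': 44.04700150679648, 'cx': 313.0203551943255, 'cy': 197.05682609844305, 'k1': -0.1003782635322438, 'rvec': array([ 2.1742027 , -2.11625383,  0.23502817]), 'tvec': array([4.64074319e-04, 5.13760646e-01, 8.48952390e-01])}
{'time': 0.1, 'q': array([-8.75300766e+01,  5.99552972e+00,  5.53128396e+00,  8.96024680e+01,
        1.52608195e-03,  7.75305782e+01]), 'qvel': array([-0.00408916, -0.15823273,  0.09979889, -0.10728418,  0.0377207 ,
       -0.00524131]), 'joint_torque': array([ 7.27717095e-03, -5.58212149e+01,  5.04717493e+01,  1.32067571e-02,
       -1.53961319e-04, -3.77505771e-06]), 'tool_pos': array([ 0.15472344, -0.57950074,  0.3031944 ]), 'tcp_rot': array([-1.79935189e+02, -1.58948138e-02,  1.49393353e+01]), 'ft_force': array([ 0.78375916,  0.50651151, -0.15586811]), 'torque': array([0.01516746, 0.00875456, 0.00488521]), 'gripper_force': 0.0, 'gripper_width': 0.08516570139506548}
```

View pics/top0.png

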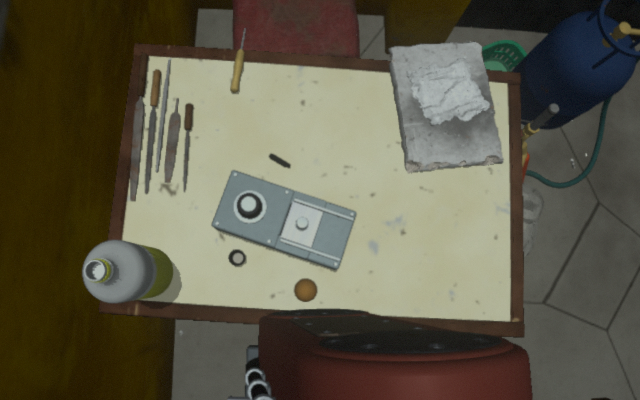

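View pics/scene0.png

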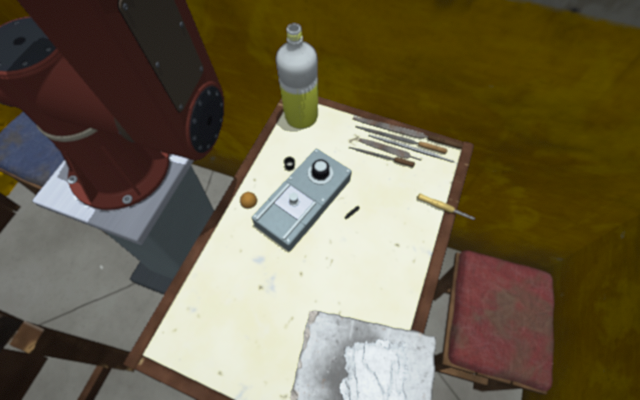

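The top view shows the dial at about (249,206), the shutter knob at (302,224), the loupe at (237,258), the wax at (305,290) and the plug at (280,160). A tall bottle stands at about (140,272).

```bash
cat > h.py <<'E'
import numpy as np, cv2
from plant import robot
def ray(c,px,z):
    f=200/np.tan(np.radians(c["vertical_fov"])/2)
    K=np.array([[f,0,c["cx"]],[0,f,c["cy"]],[0,0,1]])
    u=cv2.undistortPoints(np.array([[px]],float),K,np.array([c["k1"],0,0,0]))[0,0]
    # (OpenCV model: distorted = u(1+k1 r^2))
    R=cv2.Rodrigues(np.array(c["rvec"]))[0]; t=np.array(c["tvec"])
    o=-R.T@t; d=R.T@np.array([u[0],u[1],1]); return o+d*(z-o[2])/d[2]
E
python3 - <<'E'
from h import *
c=robot.get_calibration("top")
for n,p,z in [("dial",(248.5,205),.082),("knob",(302,223.5),.08),("c1",(233,170),.05),("c2",(356,212),.05),("c3",(338,269),.05),("c4",(213,224),.05),("loupe",(237,257),.026),("wax",(305,290),.013),("plug",(280,160),.009),("bottle_top",(97,268),.25),("bottle_base",(160,275),0)]:
    print(n,ray(c,p,z).round(4))
c=robot.get_calibration("scene")
for n,p,z in [("dial",(320,163),.082),("knob",(293.5,200),.08),("bottle top",(294,30),.25),("bottle base",(300,120),0)]: print(n,ray(c,p,z).round(4))
E
```

```text
dial [0.4897 0.1267 0.082 ]
knob [0.4605 0.0335 0.08  ]
c1 [0.5582 0.1607 0.05  ]
c2 [ 0.4879 -0.0635  0.05  ]
c3 [ 0.3853 -0.0326  0.05  ]
c4 [0.4587 0.1911 0.05  ]
loupe [0.4029 0.1484 0.026 ]
wax [0.3471 0.0237 0.013 ]
plug [0.5902 0.0777 0.009 ]
bottle_top [0.3695 0.3136 0.25  ]
bottle_base [0.3666 0.2925 0.    ]
dial [0.4904 0.1302 0.082 ]
knob [0.4683 0.0212 0.08  ]
bottle top [0.3548 0.3326 0.25  ]
bottle base [0.3753 0.2945 0.    ]
```

Run:
```python
from h import *
# above the safe; choose q6 ~ +100 branch
robot.move_pose([0.478,0.085,0.33],[180,0,73])
o=robot.observe();print(o["time"],o["q"].round(2),o["tool_pos"].round(4),o["tcp_rot"].round(2),o["ft_force"].round(2),o["torque"].round(3))
c=robot.get_calibration("wrist");np.save("wc.npy",c,allow_pickle=True);cv2.imwrite("pics/w1.png",robot.grab_frame("wrist"));print(c)
```

```text
2.7167 [-5.470e+00 -1.359e+01 -1.047e+01  9.312e+01 -1.000e-02  1.016e+02] [0.4782 0.0844 0.3299] [-1.7999e+02  1.0000e-02  7.2940e+01] [-0.21 -0.15 -0.67] [ 0.047 -0.001 -0.021]
{'vertical_fov': 71.45753706404805, 'cx': 322.68485684942175, 'cy': 201.3464888656569, 'k1': -0.02390621064624666, 'rvec': array([-2.81091861,  0.42130159,  0.06358445]), 'tvec': array([-0.43264142,  0.16508528,  0.47013106])}
```

View pics/w1.png

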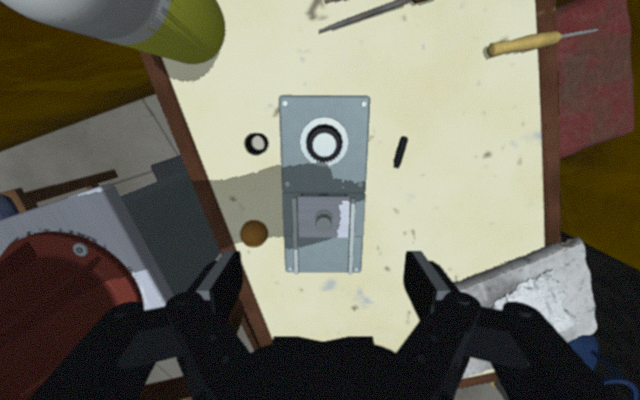

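The wrist view shows the dial's top at about (324,144), the knob's top at (323,217), and the case corners at (280,96), (369,97), (364,272) and (287,272).

Run:
```python
from h import *
c=np.load("wc.npy",allow_pickle=True).item()
for n,p,z in [("dial",(324,145),.082),("ring",(323.5,142),.052),("knob",(323,217.5),.08),("c1",(280,96),.05),("c2",(369,96.5),.05),("c3",(364,272),.05),("c4",(287,272),.05)]: print(n,ray(c,p,z).round(4))
img=cv2.imread("pics/w1.png")[85:285,220:420]
g=cv2.resize(img,None,fx=3,fy=3,interpolation=cv2.INTER_CUBIC);cv2.imwrite("pics/w1c.png",g)
```

```text
dial [0.4927 0.1261 0.082 ]
ring [0.4924 0.1267 0.052 ]
knob [0.4659 0.0423 0.08  ]
c1 [0.4588 0.193  0.05  ]
c2 [0.5594 0.1616 0.05  ]
c3 [ 0.4944 -0.0656  0.05  ]
c4 [ 0.3888 -0.0331  0.05  ]
```

View pics/w1c.png

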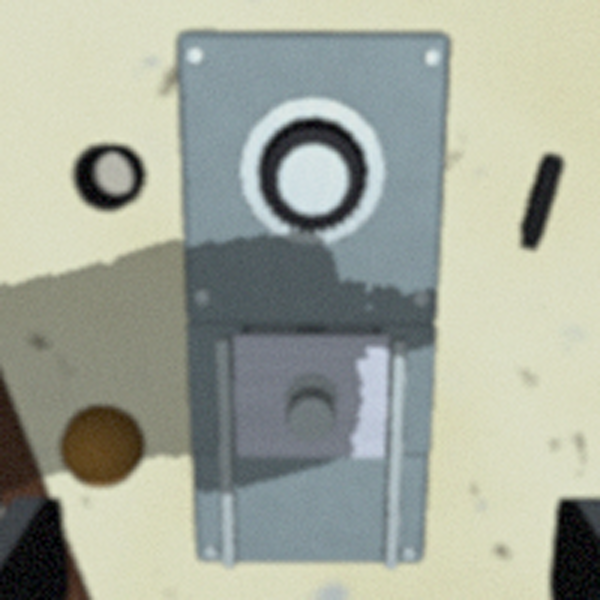

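The case y axis points at about 73.4° in world, with the dial at (0.493,0.126) and the knob at (0.4655,0.033). Next I grip the dial with joint 6 near the top of its range.

Run:
```python
from h import *
D=[0.493,0.126]
def show(s):
    o=robot.observe();print(s,round(o["time"],2),o["q"].round(2),o["tool_pos"].round(4),o["tcp_rot"].round(1),"F",o["ft_force"].round(2),"M",o["torque"].round(3),round(o["gripper_width"],4),o["gripper_force"])
q=robot.ik(D+[0.20],[180,0,73]); q1=q[0]
qq=np.array(robot.ik(D+[0.20],[180,0,q1-165+180])); print(qq.round(1))
if qq[5]<0: qq[5]+=360
assert 150<qq[5]<175
robot.goto_joints(qq); show("above")
print(robot.line_to(D+[0.138],vel=0.08,guard=6)); show("down")
robot.set_gripper(0.0); show("grip")
robot.pause(0.1); show("grip")
```

```text
[ -0.4  -9.8 -20.6  79.1   0.  165. ]
above 3.8 [ -0.45  -9.77 -20.58  79.15  -0.   164.91] [0.4933 0.1257 0.2005] [180.   -0.   14.6] F [-0.77 -0.92 -1.12] M [ 0.016 -0.012 -0.041] 0.0855 0.0
False
down 4.72 [ -0.42  -7.94 -25.45  72.44   0.   165.  ] [0.4933 0.126  0.1385] [180.   -0.   14.6] F [0.24 1.45 0.09] M [-0.038 -0.01  -0.03 ] 0.0853 0.0
grip 5.22 [-4.0000e-01 -7.9600e+00 -2.5440e+01  7.2490e+01  4.0000e-02  1.6499e+02] [0.4931 0.1263 0.1388] [-180.    -0.    14.6] F [-3.71  1.1   7.97] M [ 0.382  0.714 -0.021] 0.039 60.301337242126465
grip 5.33 [-4.000e-01 -7.960e+00 -2.544e+01  7.248e+01  4.000e-02  1.650e+02] [0.4932 0.1263 0.1388] [-180.    -0.    14.6] F [-2.12  2.07  5.62] M [0.376 0.459 0.241] 0.0388 60.1321417093277
```

```bash
cat >> h.py <<'E'
def mz(n=6):
    m=[]
    for _ in range(n):
        robot.pause(0.01); m.append(robot.observe()["torque"][2])
    return np.mean(m),np.std(m)
def turn(q,d):
    q=q.copy(); q[5]+=d; robot.goto_joints(q); return q
E
python3 - <<'E'
from h import *
q=np.array(robot.observe()["q"]); q[5]=165.; print(mz())
for i in range(12):
    q=turn(q,-1.5); m,s=mz(); o=robot.observe(); print(round(o["time"],2),q[5].round(1),o["q"][5].round(2),round(m,3),round(s,3),o["ft_force"].round(1))
    if m<-.5: break
E
```

```text
(np.float64(0.24235584132051768), np.float64(0.023145411865180262))
5.67 163.5 163.51 0.557 0.022 [-1.4 -0.4  1.4]
5.97 162.0 162.04 0.545 0.034 [-2.3  0.4  1.1]
6.28 160.5 160.56 0.162 0.066 [-2.5  1.7  4.2]
6.58 159.0 159.07 -0.209 0.043 [-2.6  1.6  4. ]
6.88 157.5 157.54 -0.032 0.027 [-3.4  2.   2.8]
7.17 156.0 156.06 -0.346 0.025 [-4.2  1.9  3.5]
7.47 154.5 154.56 -0.333 0.016 [-4.6  2.3  3.9]
7.78 153.0 153.05 -0.127 0.042 [-3.2  3.   5.6]
8.07 151.5 151.53 0.01 0.026 [-3.8  3.2  4.8]
8.38 150.0 150.04 -0.001 0.102 [-5.5  2.6  6.8]
8.68 148.5 148.53 0.209 0.044 [-5.4  2.3  4.1]
8.97 147.0 147.03 0.13 0.032 [-6.1  2.   7. ]
```

Run:
```python
from h import *
q=np.array(robot.observe()["q"]); q[5]=147.
m=0
for i in range(26):
    q=turn(q,-2 if abs(m)<.3 else -1); m,s=mz(3); o=robot.observe(); print(round(o["time"],2),q[5].round(1),o["q"][5].round(2),round(m,3),round(s,3),o["ft_force"].round(1),round(o["gripper_width"],4))
    if abs(m)>.6: break
```

```text
9.25 145.0 145.06 0.226 0.003 [-4.4  1.8  5.6] 0.039
9.53 143.0 143.09 0.297 0.05 [-4.4  2.5  4.8] 0.0388
9.8 141.0 141.1 0.052 0.016 [-4.8  2.3  5.2] 0.039
10.07 139.0 139.11 -0.077 0.037 [-4.2  2.7  5.7] 0.0384
10.35 137.0 137.13 -0.304 0.014 [-4.3  3.4  5. ] 0.0385
10.62 136.0 136.15 -0.521 0.027 [-4.9  4.5  5.2] 0.0385
10.9 135.0 135.12 -0.197 0.028 [-4.9  2.7  5. ] 0.0385
11.18 133.0 133.12 -0.194 0.007 [-4.9  3.6  5.9] 0.0385
11.45 131.0 131.11 0.08 0.056 [-4.7  3.1  4.3] 0.0387
11.72 129.0 129.1 0.019 0.019 [-4.9  3.9  4.6] 0.0389
12.0 127.0 127.1 -0.001 0.059 [-3.4  5.2  3.1] 0.0385
12.28 125.0 125.09 0.187 0.017 [-4.6  3.3  6.3] 0.0384
12.55 123.0 123.09 0.245 0.012 [-4.8  3.9  5.6] 0.0385
12.82 121.0 121.1 0.096 0.022 [-5.   4.3  5.7] 0.0389
13.1 119.0 119.11 -0.054 0.022 [-5.1  3.8  5.1] 0.0388
13.38 117.0 117.13 -0.233 0.003 [-5.9  4.6  5.8] 0.0386
13.65 115.0 115.11 -0.086 0.012 [-5.7  3.7  6.3] 0.039
13.93 113.0 113.12 -0.173 0.017 [-6.5  4.3  5.6] 0.0389
14.2 111.0 111.1 0.085 0.015 [-5.9  3.7  6.1] 0.0383
14.47 109.0 109.1 0.085 0.028 [-5.9  4.4  7.3] 0.0386
14.75 107.0 107.1 0.023 0.053 [-6.5  4.7  5.9] 0.0385
15.03 105.0 105.09 0.229 0.034 [-5.7  3.1  7.4] 0.0387
15.3 103.0 103.1 0.097 0.02 [-6.5  4.1  7.1] 0.039
15.57 101.0 101.11 -0.025 0.035 [-6.7  3.9  7.2] 0.0386
15.85 99.0 99.13 -0.327 0.027 [-6.9  4.6  6.4] 0.039
16.12 98.0 98.16 -0.62 0.031 [-6.9  4.1  7. ] 0.0387
```

Run:
```python
from h import *
q=np.array(robot.observe()["q"]); q[5]=98.
for i in range(3): robot.pause(.1); print(mz(4),robot.observe()["q"][5])
for i in range(3):
    m0=mz(3)[0]
    q=turn(q,-.5); m,s=mz(8); o=robot.observe(); print(round(o["time"],2),q[5].round(1),o["q"][5].round(2),round(m,3),round(s,3),o["joint_torque"].round(2)[5])
    if m<-.7: break
```

```text
(np.float64(-0.6233084129429436), np.float64(0.026994912634827638)) 98.15894234154631
(np.float64(-0.591339259419245), np.float64(0.0055137074896294625)) 98.15927262065257
(np.float64(-0.5997859193526286), np.float64(0.023559889551809817)) 98.15897222407365
16.87 97.5 97.63 -0.271 0.032 -0.28
17.21 97.0 97.14 -0.389 0.023 -0.38
17.55 96.5 96.65 -0.524 0.034 -0.51
```

Run:
```python
from h import *
q=np.array(robot.observe()["q"]); q[5]=96.5
for i in range(9):
    q=turn(q,-.5); m,s=mz(3); o=robot.observe(); print(round(o["time"],2),q[5].round(1),o["q"][5].round(2),round(m,3),round(s,3),o["joint_torque"].round(2)[5],o["torque"].round(2),o["gripper_width"].round(4))
    if m<-.72: break
```

```text
Traceback (most recent call last):
AttributeError: 'float' object has no attribute 'round'
```

Run:
```python
from h import *
q=np.array(robot.observe()["q"]); q[5]=96.5
for i in range(10):
    if i: q=turn(q,-.5)
    else: q[5]=96.
    m,s=mz(3); o=robot.observe(); print(round(o["time"],2),q[5].round(1),o["q"][5].round(2),round(m,3),round(s,3),o["torque"].round(2),round(o["gripper_width"],4))
    if m<-.72: break
```

```text
17.85 96.0 96.11 0.025 0.029 [0.55 1.04 0.07] 0.0386
18.12 95.5 95.6 -0.1 0.006 [ 0.62  0.96 -0.1 ] 0.0388
18.4 95.0 95.11 -0.195 0.007 [ 0.61  0.97 -0.19] 0.0384
18.68 94.5 94.59 0.056 0.017 [0.58 1.04 0.05] 0.0389
18.95 94.0 94.09 -0.05 0.055 [0.59 1.04 0.02] 0.0384
19.23 93.5 93.6 -0.195 0.007 [ 0.59  0.93 -0.2 ] 0.0387
19.5 93.0 93.09 -0.073 0.031 [ 0.6   1.03 -0.11] 0.0387
19.77 92.5 92.6 -0.129 0.027 [ 0.62  0.94 -0.14] 0.0388
20.05 92.0 92.1 -0.177 0.009 [ 0.57  1.01 -0.18] 0.0386
20.32 91.5 91.59 0.095 0.101 [ 0.54  0.91 -0.03] 0.0385
```

Run:
```python
from h import *
q=np.array(robot.observe()["q"]); q[5]=91.5;m=0
for i in range(30):
    q=turn(q,-2 if m>-.3 else -1)
    m,s=mz(3); o=robot.observe(); print(round(o["time"],2),q[5].round(1),o["q"][5].round(2),round(m,3),round(s,3))
    if m<-.6: break
```

```text
20.6 89.5 89.6 -0.078 0.02
20.88 87.5 87.58 0.227 0.051
21.15 85.5 85.54 0.769 0.042
21.43 83.5 83.58 0.046 0.011
21.7 81.5 81.62 -0.377 0.032
21.98 80.5 80.61 -0.317 0.02
22.25 79.5 79.61 -0.303 0.008
22.52 78.5 78.61 -0.278 0.01
22.8 76.5 76.61 0.029 0.099
23.07 74.5 74.57 0.256 0.025
23.35 72.5 72.59 0.037 0.038
23.62 70.5 70.56 0.056 0.097
23.9 68.5 68.54 0.726 0.018
24.18 66.5 66.58 0.156 0.036
24.45 64.5 64.59 0.022 0.02
24.73 62.5 62.59 0.05 0.025
25.0 60.5 60.6 -0.124 0.022
25.27 58.5 58.6 -0.188 0.035
25.55 56.5 56.61 -0.282 0.011
25.82 54.5 54.62 -0.419 0.023
26.1 53.5 53.63 -0.468 0.02
26.38 52.5 52.63 -0.531 0.01
26.65 51.5 51.64 -0.605 0.03
```

The torque now climbs smoothly by about 0.07 N m per degree and doesn't fall off, so this is the end stop. I'll press one more degree to confirm, then start clockwise with logging.

Run:
```python
from h import *
q=np.array(robot.observe()["q"]); q[5]=51.5
q=turn(q,-1); print(mz(6))
for i in range(30):
    q=turn(q,1.5 if i>5 else 2.5)
    m,s=mz(3); o=robot.observe(); print(round(o["time"],2),q[5].round(1),round(m,3),round(s,3))
```

```text
(np.float64(-0.6319743584522811), np.float64(0.027688536776795315))
27.23 53.0 -0.506 0.027
27.5 55.5 -0.394 0.036
27.77 58.0 -0.223 0.046
28.05 60.5 -0.127 0.04
28.32 63.0 -0.064 0.033
28.6 65.5 0.113 0.008
28.88 67.0 0.309 0.005
29.15 68.5 0.735 0.019
29.43 70.0 0.414 0.01
29.7 71.5 0.281 0.031
29.98 73.0 -0.163 0.013
30.25 74.5 0.166 0.021
30.52 76.0 0.013 0.018
30.8 77.5 -0.036 0.08
31.07 79.0 -0.486 0.027
31.35 80.5 -0.687 0.041
31.62 82.0 -0.268 0.028
31.9 83.5 0.057 0.042
32.17 85.0 0.414 0.018
32.45 86.5 0.246 0.007
32.73 88.0 0.344 0.022
33.0 89.5 0.259 0.028
33.27 91.0 0.163 0.039
33.55 92.5 -0.042 0.033
33.83 94.0 -0.153 0.027
34.1 95.5 -0.454 0.024
34.38 97.0 -0.105 0.023
34.65 98.5 -0.446 0.02
34.92 100.0 -0.197 0.014
35.2 101.5 -0.048 0.002
```

Clockwise, the notches (rising zero crossings) are at about 64 (lowest), 83 and 101.7, so two crests are passed. The anticlockwise pass agrees. I'll cross one more to about 120.

Run:
```python
from h import *
q=np.array(robot.observe()["q"]); q[5]=101.5; ms=[]
for i in range(13):
    q=turn(q,1.5)
    m,s=mz(3); ms.append(m); o=robot.observe(); print(round(o["time"],2),q[5].round(1),round(m,3),round(s,3))
    if q[5]>117 and m>-.08: break
```

```text
35.48 103.0 0.181 0.008
35.75 104.5 0.349 0.029
36.02 106.0 0.265 0.006
36.3 107.5 0.347 0.013
36.58 109.0 0.229 0.012
36.85 110.5 -0.024 0.023
37.12 112.0 -0.131 0.022
37.4 113.5 0.015 0.022
37.67 115.0 -0.354 0.023
37.95 116.5 -0.634 0.035
38.23 118.0 -0.782 0.025
38.5 119.5 -0.268 0.02
38.77 121.0 -0.054 0.025
```

Run:
```python
from h import *
def show(s):
    o=robot.observe();print(s,round(o["time"],2),o["q"].round(1),o["tool_pos"].round(4),"F",o["ft_force"].round(2),round(o["gripper_width"],4))
D=list(robot.observe()["tool_pos"][:2]); K=[0.4655,0.033]
robot.set_gripper(0.085); show("rel")
robot.line_to(D+[0.20],vel=.12)
robot.move_pose(K+[0.20],[180,0,73.4]); show("above knob")
cv2.imwrite("pics/w2.png",robot.grab_frame("wrist"))
print(robot.line_to(K+[0.1395],vel=.08,guard=6)); show("down")
cv2.imwrite("pics/t2.png",cv2.resize(robot.grab_frame("top")[130:310,180:400],None,fx=3,fy=3))
```

```text
rel 39.3 [-4.00e-01 -8.00e+00 -2.55e+01  7.26e+01  1.00e-01  1.21e+02] [0.4925 0.1265 0.1388] F [ 0.63  0.02 -0.08] 0.0851
above knob 40.48 [-12.1 -17.6 -27.4  80.2   0.   94.6] [0.4651 0.0327 0.1991] F [ 0.23 -0.47 -0.39] 0.0852
False
down 41.43 [-12.1 -16.  -32.3  73.6  -0.   94.5] [0.4658 0.0329 0.1399] F [-0.24 -0.18  0.37] 0.0849
```

View pics/w2.png

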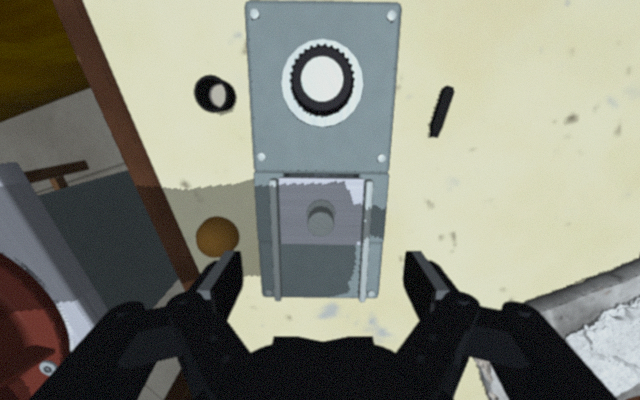

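The knob sits at about (320,217), centred between the fingers at about (222,408), and the loose things are undisturbed. Next I grip and pull.

Run:
```python
from h import *
def show(s):
    o=robot.observe();print(s,round(o["time"],2),o["tool_pos"].round(4),"F",o["ft_force"].round(2),round(o["gripper_width"],4))
robot.set_gripper(0.0); show("grip")
p=np.array(robot.observe()["tool_pos"]); d=-np.array([np.cos(np.radians(73.4)),np.sin(np.radians(73.4)),0])
print(robot.line_to(list(p+d*.01),vel=.03,guard=15)); show("10mm")
print(robot.line_to(list(p+d*.047),vel=.05,guard=15)); show("end")
```

```text
grip 42.12 [0.4638 0.0336 0.1399] F [-13.08   2.01  14.  ] 0.0171
True
10mm 42.47 [0.4609 0.0253 0.1399] F [-0.66 -3.28  4.22] 0.0176
False
end 43.39 [ 0.4497 -0.0111  0.1399] F [-5.13  1.26  7.54] 0.0171
```

Run:
```python
from h import *
robot.set_gripper(0.085)
p=np.array(robot.observe()["tool_pos"]); robot.line_to(list(p+[0,0,.13]),vel=.12)
c=robot.get_calibration("wrist"); f=robot.grab_frame("wrist"); cv2.imwrite("pics/w3.png",f)
np.save("wc3.npy",c,allow_pickle=True); o=robot.observe();print(o["time"],o["ft_force"])
```

```text
45.3417 [-0.20697051  0.18057773  0.41307725]
```

View pics/w3.png

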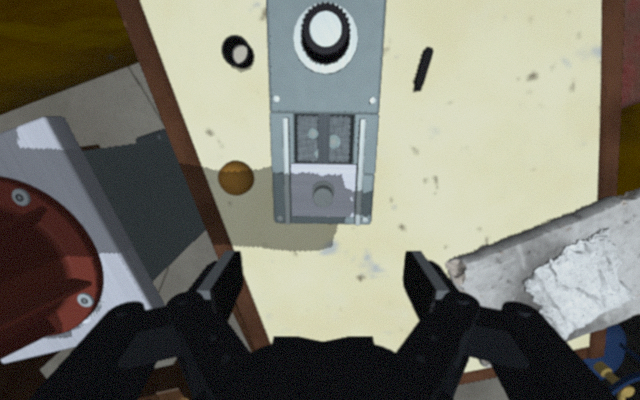

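The stone pocket is uncovered, with the plate's near edge at row 164 and the knob's top at about (322,194). I'll check the travel numerically and hand in.

Run:
```python
from h import *
c=np.load("wc3.npy",allow_pickle=True).item()
u=np.array([np.cos(np.radians(73.4)),np.sin(np.radians(73.4)),0])
d=ray(c,(325,29),.082)
for n,p,z,off in [("knob",(322.5,197),.08,98),("plate edge",(323,164),.054,69)]:
    print(n,(d-ray(c,p,z))@u*1000-off)
```

```text
knob 45.908334735194444
plate edge 47.06790740395522
```

```bash
python3 -c "
from plant import robot
print(robot.job_done())"
```

```text
the job is handed in; nothing more can be done
None
```

The job is handed in: I turned the dial to its end stop (about 0.63 N m), then clockwise three clicks by feel. The shutter is open about 46–47 of 48 mm by the wrist camera, and the loose things look undisturbed; the simulator returned no verdict.

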